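# Slide the round board past the tortilla press to the stove

## Task

Push the small round wooden board across the table with the fingertips, through the narrow gap between the tortilla press and the stone mortar, and on until its rim rests against the brick kerb on the stove side, ready for hot tortillas. Keep the board flat on the table the whole way, never lifting or carrying it, then leave it there and take the hand away. Leave the jarrito, tongs, orange lid, salt jar, bowl and spoon where they are.

Things in the scene. Friction and masses are not known exactly. Their poses are not given: they have to be found in the camera images.
- board: Loose round board of plain light wood, a flat disc 120 mm in diameter and 18 mm thick, about 0.13 kg, lying on the table on the robot's right-hand (-y) side of the gap. Origin at the centre of its underside, z up.
- press: Closed grey aluminium tortilla press, fixed, on the side of the gap away from the robot. Base an upright-sided disc 200 mm in diameter; folded lever on top along its own y, highest point 66 mm; lugs reach 123 mm and the lever tip 133 mm from the centre, along own +y and -y only. Origin: centre of its underside. Own -x points across the gap to the mortar; own +y is the way through to the kerb.
- mortar: Heavy dark stone mortar, a straight-sided round bowl, 150 mm in diameter at its foot, 62 mm tall, fixed, on the robot's side of the gap. Origin at the centre of its underside, 301 to 305 mm from the press's centre along the press's -x axis, so the gap between their rims is 126 to 130 mm wide.
- kerb: Low fixed kerb of two bricks end to end, 230 mm long (own x), 60 mm wide (own y), 50 mm tall, on the stove side (+y, robot's left) of the gap, parallel to the line from press to mortar. Origin at the centre of its underside; the face to be touched is 30 mm from it in its own -y direction, 180 to 210 mm beyond the line joining press and mortar.
- jarrito: Bystander: brown glazed ceramic mug, 76 mm in diameter, 82 mm tall, handle on its own +y side, standing beyond the press near the kerb's far end. Origin at the centre of its underside.
- tongs: Bystander: closed stainless steel tongs, about 245 mm long (own x axis), 35 mm wide, 18 mm tall, lying on the robot's side of the board. Origin at mid-length on its underside.
- lid: Bystander: round orange silicone lid with a flip-top spout, 110 mm in diameter, 24 mm tall, lying on the side of the board away from the robot. Origin at the centre of its underside.
- salt: Bystander: small glass jar with a dark wooden cap, 60 mm in diameter, 95 mm tall, at the robot's left. Origin at the centre of its underside.
- bowl: Bystander: small terracotta bowl, 124 mm in diameter, 50 mm tall, at the robot's right. Origin at the centre of its underside.
- spoon: Bystander: wooden spoon, about 240 mm long (own x axis), lying at the robot's left. Origin on its underside about mid-length.

How it is judged:
By the outcome, as a careful person would: the job done as asked, in the order asked, and still so for the second after the job is handed in, with the robot touching nothing.
It also fails if it takes over 45 s, if anything falls off the work surface, if the arm or the gripper's body presses on something with over 40 N, if the wrist force passes 120 N, or if a joint passes its speed limit or range.

## Robot

A 7-joint arm with a two-finger parallel gripper is mounted at the origin on the work surface. World frame = base frame: x ahead of the robot, y to its left, z up, the work surface at z = 0. Lengths are in m, angles in degrees, forces in N, time in s.
With the tool pointing down it reaches from about 0.425 to 0.875 m from the base axis. Payload 4.7 kg.
Tool frame: the origin (TCP) lies midway between the tips of the shut fingers; the grasp point (between the pads) lies 19 mm behind it; z points along the fingers, y is the line along which they close (so a half turn about z gives the same grasp; the last joint's range is limited). The gripper opens to 87 mm and grips with 3 to 60 N. Pads are 19 mm wide; open, the fingers measure 117 mm over their backs; the gripper's body (75 mm by 190 mm) begins 51 mm behind the grasp point.
Start: joints at [69.506, 18.392, -4.016, 83.108, 1.295, 78.541, -3.26], TCP at [0.236, -0.606, 0.223] pointing down, gripper open.
Joint ranges: [-163.93, 163.93], [-17.29, 119.83], [-79.2, 71.16], [3.27, 140.29], [-89.18, 269.18], [5.43, 117.66], [-154.24, 154.24]. Speed limits (degrees/s): [147.25, 147.25, 180, 180, 180, 180, 180].

## Interface

Orientations are given as [roll, pitch, yaw] about the fixed x, y, z axes, in that order (R = Rz(yaw) Ry(pitch) Rx(roll)).
In Python, from cell import env, viewer, boxes_of, masks_of gives the robot as it stands. The module is installed in compiled form; this text tells all that it offers.
- The arm moves only by the tool apply_moves, never from a script. Its argument "moves" is a list of rows, each a list of 7 numbers: the shift along the tool's x, y, z scaled (see below), then the turn, a rotation vector about the tool's x, y, z scaled (see below), then the opening, from 0 (shut) to 1 (fully open). A call has 1 to 20 rows; each row is the pose to reach, as a shift and turn from the pose commanded when the call began, along the tool's axes at that moment; what a row does not reach only later rows make up. The controller multiplies each number of a shift by 0.2 m and each number of a turn by 1.5 rad. A row lasts 1/10 s, in which the tool goes at most 50 mm and 8.59 degrees, less where a joint would pass 70% of its speed; a pose out of reach is approached as far as the arm can. A call with a number of a shift or a turn outside -1 to 1 is refused whole. A call with a gripper value outside its range is refused whole. The fingers move at their own pace and stop on an object; "grip_force" is the grip in N (left out, the last holds). Time passes only in rows, so rows that repeat a pose let the fingers close. It gives the time, the measured TCP pose, the force, the opening and the grip force at its end, in the units of the state.
- env.get_obs(): the state, without advancing time (a new reading comes with each control period).
- viewer.read_camera(name): name is "scene" or "top" or "wrist"; returns the picture (400x640x3 uint8, red, green, blue); there is no depth.
- viewer.get_calibration(name): a dict with "fov_y" (degrees; the focal length in pixels is half the picture's height over the tangent of half this angle, whatever the lens; pixels are square), "cx", "cy" (the principal point, pixels), "k1" (the pictures are not rectified: a ray, as slopes to the right and down, at radius r is drawn at 1 + k1 r^2 times it, then the intrinsics apply), "position" and "orientation" of the camera in the world. Camera axes: x right, y up, looking along -z (the intrinsics and any distortion apply to the point x, -y, -z); pixel columns grow to the right and rows downward; lengths in m; the calibration is good to about 2 mm. A picture is of the moment at which its call begins: read the wrist's pose just before it. get_calibration takes no time and is no camera call; for the wrist camera it gives the pose at the moment of the call.
- env.sign_off(): hands the job in; it is judged then, once.
Trained networks look in the newest picture that a camera, given by its name, has taken for a name from the list of things; names that differ only in an ending like _2 or _b are one class to them, and where a whole thing is asked for, a point or a joint stands for the part that bears it (a point fixed in the world has none). Each returns a list of dicts, best first, with "conf" (0 to 1); they miss things now and then, are a little off and sometimes report something else, mostly with a low value. They report only what shows in the picture. A call takes as long as a camera call.
- boxes_of(camera, target): "location" ([column, row] in pixels, amid what is visible of it).
- masks_of(camera, target): "pixels" (400x640 bool, what is visible of it) and "location" ([column, row] in pixels, amid what is visible of it).
The state is a dict: "time_s": time; "qpos": joint angles; "joint_velocities": joint speeds; "effort": joint torques, N m; "tool_pos": TCP position; "tool_rot": TCP orientation; "force": force on the tool from outside, world axes, zero at the start; "wrist_torque": the same for the moment, N m; "grip_width": finger opening in m; "grasp_force": force on a finger pad.
Only numpy, scipy, OpenCV 4.12 (cv2) and the standard library are available. Lean on these libraries where they do the work, as an engineer would, in place of code of your own. Each camera call takes 0.05 s, during which the arm holds its last target. There are 200 camera calls.

## Working session

There is one attempt and no reset: what is moved stays moved. The work goes in short steps, Python scripts to look and compute and a tool call to move; the robot and the scene stay as the last step left them, time stands still between calls to the robot, and variables do not carry over. Pictures are saved under pics/ and viewed, at most 10 in all, crops included, and the job is handed in when it is done.

Besides the shell and the picture viewer there is one more tool, called after ">>>" as a command line: name --pt "numbers of a row" for each row, then --argument value for the rest. apply_moves: Moves the arm, as the interface text tells. Shifts and turns lie within -1 to 1; 1 stands for 0.2 m of shift or 1.5 rad of turn. Its arguments: {"type":"object","properties":{"moves":{"type":"array","items":{"type":"array","items":{"type":"number","minimum":-1,"maximum":1}}},"grip_force":{"type":"number"}},"required":["moves"]}

```bash
mkdir -p pics; cat > h.py <<'E'
import numpy as np, cv2
from cell import env, viewer, boxes_of, masks_of
from scipy.spatial.transform import Rotation as R
def cal(cam):
    c=viewer.get_calibration(cam); f=200/np.tan(np.radians(c["fov_y"])/2)
    return c,f,R.from_euler('xyz',c["orientation"],degrees=True).as_matrix(),np.array(c["position"])
def ray(cam,uv,z=0.,C=None):
    c,f,M,p=C or cal(cam)
    uv=np.atleast_2d(np.array(uv,float)); d=(uv-[c["cx"],c["cy"]])/f
    s=d.copy()
    for _ in range(20): s=d/(1+c["k1"]*(s**2).sum(1,keepdims=True))
    w=np.c_[s[:,0],-s[:,1],-np.ones(len(s))]@M.T
    return p+w*((z-p[2])/w[:,2:])
def save(cam,name):
    im=viewer.read_camera(cam); cv2.imwrite(f'pics/{name}.png',im[:,:,::-1]); return im
def masktop(cam,t,z,C=None):
    m=masks_of(cam,t)
    if not m: return None
    px=m[0]["pixels"].astype(np.uint8)
    cs,_=cv2.findContours(px,cv2.RETR_EXTERNAL,cv2.CHAIN_APPROX_NONE)
    k=max(cs,key=cv2.contourArea)[:,0,:]
    P=ray(cam,k,z,C)[:,:2]
    (cx,cy),r=cv2.minEnclosingCircle(P.astype(np.float32))
    A=np.c_[2*P,np.ones(len(P))]; s=np.linalg.lstsq(A,(P**2).sum(1),rcond=None)[0]
    return m[0]["conf"],np.round([cx,cy,r],4),np.round([s[0],s[1],np.sqrt(s[2]+s[0]**2+s[1]**2)],4),cv2.minAreaRect(P.astype(np.float32))
E
python3 - <<'E'
from h import *
for cam in("top","scene"):
    save(cam,cam+"0")
    c=viewer.get_calibration(cam);print(cam,c)
    for t,z in dict(board=.018,press=.03,mortar=.062,kerb=.05,jarrito=.082,tongs=.018,lid=.024,salt=.095,bowl=.05,spoon=.01).items():
        print(t,masktop(cam,t,z))
print(env.get_obs())
E
```

```text
top {'fov_y': 52.62978114711227, 'cx': 324.09908818565833, 'cy': 199.02586673691908, 'k1': 0.016456942818733302, 'position': array([0.44599332, 0.01767828, 1.61089038]), 'orientation': array([  3.67372862,  -0.17582081, -88.98227757])}
board (0.62, array([ 0.503 , -0.1212,  0.0603]), array([ 0.5016, -0.1235,  0.0567]), ((0.5017147064208984, -0.12375560402870178), (0.11252308636903763, 0.11482608318328857), 27.44629669189453))
press (0.76, array([0.6874, 0.0475, 0.1226]), array([0.6821, 0.0442, 0.1019]), ((0.6804932355880737, 0.04181873798370361), (0.19025713205337524, 0.2004021406173706), 31.937915802001953))
mortar (0.75, array([0.3862, 0.0858, 0.0757]), array([0.3867, 0.0851, 0.073 ]), ((0.38601070642471313, 0.08464264869689941), (0.14279332756996155, 0.14767512679100037), 46.10331726074219))
kerb (0.71, array([0.561 , 0.2995, 0.1168]), array([0.5609, 0.2988, 0.0822]), ((0.5611350536346436, 0.2968996465206146), (0.06685227155685425, 0.22905340790748596), 81.6209945678711))
jarrito (0.84, array([0.7374, 0.2242, 0.0562]), array([0.7318, 0.229 , 0.0434]), ((0.7314289212226868, 0.23393
[... 3169 characters left out ...]
s': 1.1, 'qpos': array([69.50415499, 18.39169473, -4.01514416, 83.10830096,  1.29456313,
       78.54059813, -3.26065464]), 'joint_velocities': array([ 0.06354597,  0.02570339, -0.06795206,  0.07406267,  0.03057428,
        0.0324415 ,  0.01301867]), 'effort': array([ 8.84093188e-04, -4.91118944e+01, -4.03585564e-01, -3.12776935e+01,
       -6.41445746e-02,  3.36350512e-02,  1.92644842e-05]), 'tool_pos': array([ 0.23612405, -0.60561299,  0.22258241]), 'tool_rot': array([1.79995489e+02, 2.62944992e-03, 2.13030092e+01]), 'force': array([-0.03875825, -0.23265531, -0.60586375]), 'wrist_torque': array([-0.03879161,  0.00996892,  0.02551532]), 'grasp_force': 0.0, 'grip_width': 0.08685931512785747}
```

View pics/top0.png

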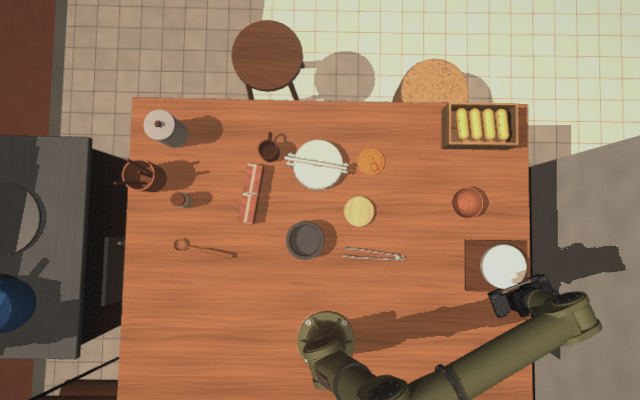

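View pics/scene0.png

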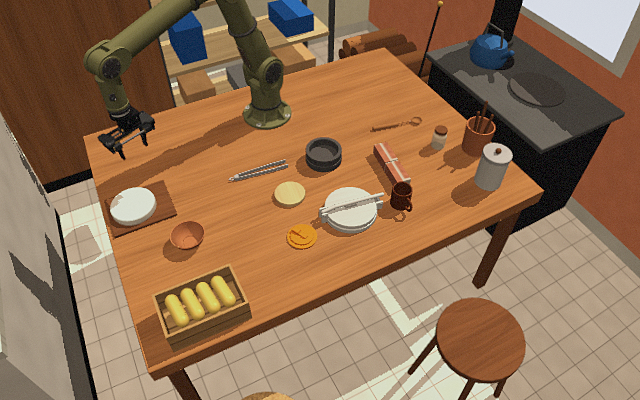

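The top view shows the board at (359,211), press (319,165), mortar (305,240) and kerb (251,193), matching the networks. Next I'll move over the work for a close look.

```bash
cat >> h.py <<'E'
def go(pos,yaw):
    o=env.get_obs(); A=R.from_euler('xyz',o["tool_rot"],degrees=True); B=R.from_euler('xyz',[180,0,yaw],degrees=True)
    print("t",o["time_s"],"pos",np.round(o["tool_pos"],4),"rot",np.round(o["tool_rot"],2),"F",np.round(o["force"],1))
    print("shift",np.round(A.inv().apply(np.array(pos)-o["tool_pos"])/.2,4),"turn",np.round((A.inv()*B).as_rotvec()/1.5,4))
E
python3 -c "
from h import *
go([.50,-.08,.32],82.3)"
```

```text
t 1.1 pos [ 0.2361 -0.6056  0.2226] rot [180.    0.   21.3] F [-0.  -0.2 -0.6]
shift [ 2.184  -1.9691 -0.4873] turn [ 0.000e+00  1.000e-04 -7.097e-01]
```

>>> apply_moves --pt "0.25 -0.225 -0.2 0 0 0 0.57" --pt "0.5 -0.45 -0.4 0 0 0 0.57" --pt "0.75 -0.675 -0.487 0 0 0 0.57" --pt "1 -0.9 -0.487 0 0 0 0.57" --pt "1 -0.9 -0.487 0 0 0 0.57" --pt "1 -0.9 -0.487 0 0 0 0.57"

```text
time_s: 1.7
tool_pos: [0.3587, -0.3623, 0.3211]
tool_rot: [179.9, -0.1, 21.4]
force: [0.7, -0.2, 0.8]
grip_width: 0.0519
grasp_force: 0.0
```

>>> apply_moves --pt "0.2 -0.18 0 0 0 -0.09 0.57" --pt "0.4 -0.36 0 0 0 -0.18 0.57" --pt "0.6 -0.54 0 0 0 -0.27 0.57" --pt "0.8 -0.72 0 0 0 -0.36 0.57" --pt "1 -0.9 0 0 0 -0.45 0.57" --pt "1 -0.9 0 0 0 -0.54 0.57" --pt "1 -0.9 0 0 0 -0.63 0.57" --pt "1 -0.9 0 0 0 -0.71 0.57" --pt "1 -0.9 0 0 0 -0.71 0.57" --pt "1 -0.9 0 0 0 -0.71 0.57" --pt "1 -0.9 0 0 0 -0.71 0.57"

```text
time_s: 2.8
tool_pos: [0.4779, -0.1251, 0.32]
tool_rot: [180.0, 0.0, 82.2]
force: [-0.1, -0.2, -0.7]
grip_width: 0.0495
grasp_force: 0.0
```

```bash
python3 - <<'E'
from h import *
go([.50,-.08,.32],82.3)
C=cal("wrist"); im=save("wrist","w1"); print(C[0],C[3],env.get_obs()["grip_width"])
for t,z in dict(board=.018,press=.03,mortar=.062,kerb=.05,tongs=.018,lid=.024).items():
    print(t,masktop("wrist",t,z,C))
E
```

```text
t 2.8 pos [ 0.4779 -0.1251  0.32  ] rot [1.7999e+02 1.0000e-02 8.2180e+01] F [-0.1 -0.2 -0.7]
shift [0.2383 0.0786 0.    ] turn [ 0.0001  0.0001 -0.0013]
{'fov_y': 61.33420322610256, 'cx': 316.16116288505367, 'cy': 199.48874853094964, 'k1': -0.04850531845346935, 'position': array([ 0.48922485, -0.05282441,  0.48149814]), 'orientation': array([-15.39468588,  -0.04652923,  -7.78076757])} [ 0.48922485 -0.05282441  0.48149814] 0.04970856563140218
board (0.56, array([ 0.5054, -0.1201,  0.0608]), array([ 0.5049, -0.1199,  0.059 ]), ((0.5042803883552551, -0.11975332349538803), (0.11775422841310501, 0.11861010640859604), 11.32050895690918))
press (0.93, array([0.6834, 0.0274, 0.1049]), array([0.6801, 0.0101, 0.0822]), ((0.6789824366569519, -0.011661991477012634), (0.12627273797988892, 0.20578430593013763), 83.69268798828125))
mortar (0.67, array([0.3895, 0.0703, 0.0768]), array([0.39  , 0.0574, 0.0577]), ((0.3854530453681946, 0.04470058158040047), (0.07277733832597733, 0.15223290026187897), 81.23684692382812))
kerb None
tongs (0.88, array([ 0.3269, -0.1606,  0.102 ]), array([ 0.3992, -0.1629,  0.0943]), ((0.32673904299736023, -0.16066038608551025), (0.20377391576766968, 0.011609259061515331), 87.3371810913086))
lid (0.56, array([ 0.6966, -0.1617,  0.0524]), array([ 0.6963, -0.1615,  0.0511]), ((0.695744514465332, -0.1616787314414978), (0.10047177225351334, 0.10405877232551575), 23.900270462036133))
```

View pics/w1.png

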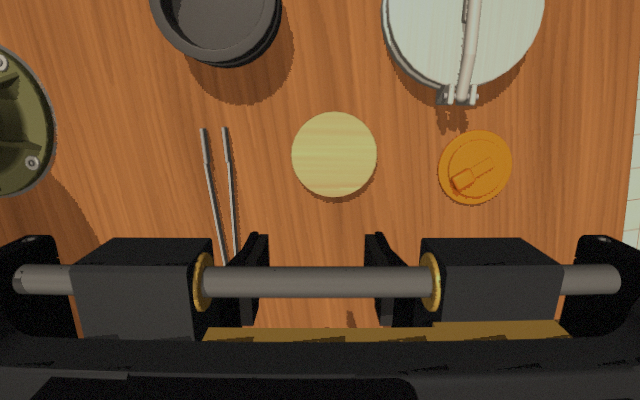

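The wrist view shows the board at (334,155), the mortar top left and the press top right; positions agree with the top view within 3 mm. I'll go forward to view the gap and kerb from straight above.

>>> apply_moves --pt "0.2 0.02 0 0 0 0 0.57" --pt "0.4 0.04 0 0 0 0 0.57" --pt "0.6 0.06 0 0 0 0 0.57" --pt "0.6 0.06 0 0 0 0 0.57" --pt "0.6 0.06 0 0 0 0 0.57"

```text
time_s: 3.65
tool_pos: [0.5059, -0.0068, 0.3199]
tool_rot: [-180.0, 0.0, 82.5]
force: [-0.5, -1.6, -0.7]
grip_width: 0.0496
grasp_force: 0.0
```

```bash
python3 - <<'E'
from h import *
go([.50,-.08,.32],82.3)
C=cal("wrist"); im=save("wrist","w2"); print(C[3])
for t,z in dict(press=0,mortar=0,kerb=.05).items():
    m=masks_of("wrist",t)
    if not m: print(t,None); continue
    px=m[0]["pixels"]; print(t,m[0]["conf"],masktop("wrist",t,z,C))
    np.save(t,px)
    cs,_=cv2.findContours(px.astype(np.uint8),0,1); k=max(cs,key=cv2.contourArea)[:,0,:]
    P=ray("wrist",k,0,C)[:,:2]
    if t!="kerb":
        # gap-side boundary at z=0: fit centre with the radius known
        rr=.1 if t=="press" else .075; c0=np.array([.684,.045] if t=="press" else [.386,.085]); s=-1 if t=="press" else 1
        from scipy.optimize import least_squares
        sel=(s*((P-c0)@[.991,-.133])>.6*rr)&(k[:,1]>3)&(k[:,0]>3)&(k[:,0]<636)
        f=least_squares(lambda c:np.hypot(*(P[sel]-c).T)-rr,c0,loss='soft_l1',f_scale=.001)
        print(t,"c",f.x,sel.sum(),np.abs(f.fun).mean())
E
```

```text
t 3.65 pos [ 0.5059 -0.0068  0.3199] rot [-1.800e+02  3.000e-02  8.246e+01] F [-0.5 -1.6 -0.7]
shift [-3.666e-01  1.860e-02 -1.000e-04] turn [-0.      0.0004  0.0018]
[0.51693008 0.06553799 0.48141447]
press 0.82 (0.82, array([0.7087, 0.043 , 0.1354]), array([0.6974, 0.045 , 0.1127]), ((0.7009392976760864, 0.04340501129627228), (0.222678080201149, 0.21575087308883667), 38.60956573486328))
press c [0.6879198  0.04271185] 116 0.00047113103031722384
mortar 0.58 (0.58, array([0.3746, 0.0906, 0.0888]), array([0.3739, 0.0906, 0.0851]), ((0.37277162075042725, 0.0914469063282013), (0.1726381927728653, 0.1691988855600357), 25.681947708129883))
mortar c [0.3872474  0.08801631] 93 0.0003997575657834389
kerb None
```

View pics/w2.png

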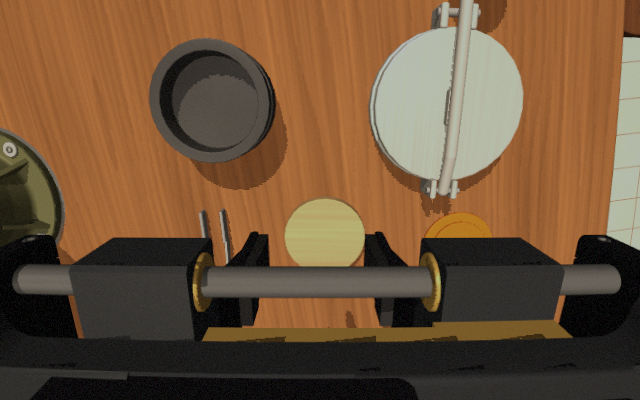

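Gap fit: press (0.688, 0.043), mortar (0.387, 0.088), 304 mm apart, which is within spec. In the picture the board is at (325,235), slightly to the press side of the line through the gap.

```bash
python3 -c "
from h import *
go([.493,-.201,.12],81.43)"
```

```text
t 3.95 pos [ 0.5058 -0.0089  0.3199] rot [-1.7999e+02  2.0000e-02  8.2190e+01] F [-0.5  0.4  0.3]
shift [-0.9602  0.0671  0.9996] turn [-0.0001  0.0002  0.0088]
```

>>> apply_moves --pt "-0.24 0.017 0 0 0 0.009 0.57" --pt "-0.48 0.034 0 0 0 0.009 0.57" --pt "-0.72 0.05 0 0 0 0.009 0.57" --pt "-0.96 0.067 0.2 0 0 0.009 0.57" --pt "-0.96 0.067 0.4 0 0 0.009 0.57" --pt "-0.96 0.067 0.6 0 0 0.009 0.57" --pt "-0.96 0.067 0.8 0 0 0.009 0.57" --pt "-0.96 0.067 1 0 0 0.009 0.57" --pt "-0.96 0.067 1 0 0 0.009 0.57" --pt "-0.96 0.067 1 0 0 0.009 0.57"

```text
time_s: 4.95
tool_pos: [0.4934, -0.2, 0.1204]
tool_rot: [-180.0, -0.0, 81.5]
force: [-0.9, 0.4, 1.3]
grip_width: 0.0496
grasp_force: 0.0
```

```bash
python3 - <<'E'
from h import *
C=cal("wrist"); im=save("wrist","w3"); print(C[3])
print(masktop("wrist","board",.018,C))
go([.493,-.201,.008],81.43)
E
```

```text
[ 0.50568439 -0.12801285  0.28195103]
(0.71, array([ 0.5045, -0.1207,  0.0594]), array([ 0.5045, -0.1208,  0.0585]), ((0.5043049454689026, -0.12098580598831177), (0.11683019250631332, 0.11757969856262207), 77.11229705810547))
t 5.05 pos [ 0.4952 -0.2005  0.1225] rot [1.7978e+02 7.0000e-02 8.1520e+01] F [-0.  -0.5  0.5]
shift [-0.0036 -0.0129  0.5726] turn [0.0026 0.0008 0.0011]
```

View pics/w3.png

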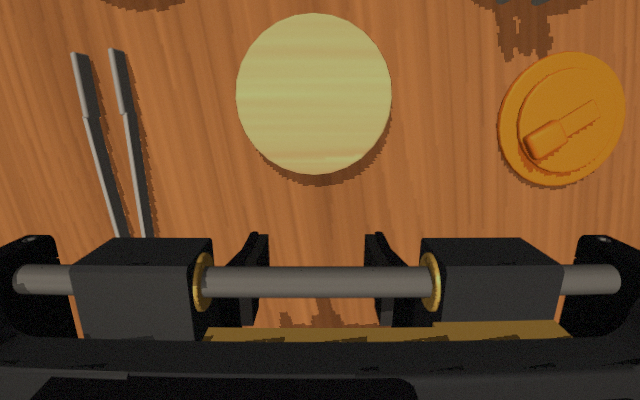

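The wrist view shows the board at (313,93), centred between the fingers (258 and 375). It measures (0.5045, -0.1208), so I'll descend.

>>> apply_moves --pt "0 0 0.15 0 0 0 0.57" --pt "0 0 0.3 0 0 0 0.57" --pt "0 0 0.4 0 0 0 0.57" --pt "0 0 0.48 0 0 0 0.57" --pt "0 0 0.52 0 0 0 0.57" --pt "0 0 0.55 0 0 0 0.57" --pt "0 0 0.55 0 0 0 0.57" --pt "0 0 0.55 0 0 0 0.57"

```text
time_s: 5.85
tool_pos: [0.4945, -0.2, 0.0111]
tool_rot: [179.9, 0.0, 81.5]
force: [0.7, -0.7, 0.5]
grip_width: 0.0498
grasp_force: 0.0
```

```bash
python3 - <<'E'
from h import *
u=np.array([.149,.989]);l=np.array([.989,-.149]);g=np.array([.5252,.0672])
for a in(-.252,-.17,-.10):
    p=g+a*u+l*(.008 if a<-.2 else 0); print(a,p); go([*p,.009],81.43)
E
```

```text
-0.252 [ 0.495564 -0.18322 ]
t 5.85 pos [ 0.4945 -0.2     0.0111] rot [1.799e+02 4.000e-02 8.155e+01] F [ 0.7 -0.7  0.5]
shift [ 0.0839 -0.007   0.0103] turn [0.0012 0.0004 0.0013]
-0.17 [ 0.49987 -0.10093]
t 5.85 pos [ 0.4945 -0.2     0.0111] rot [1.799e+02 4.000e-02 8.155e+01] F [ 0.7 -0.7  0.5]
shift [ 0.494  -0.0462  0.0099] turn [0.0012 0.0004 0.0013]
-0.1 [ 0.5103 -0.0317]
t 5.85 pos [ 0.4945 -0.2     0.0111] rot [1.799e+02 4.000e-02 8.155e+01] F [ 0.7 -0.7  0.5]
shift [ 0.8441 -0.0455  0.0097] turn [0.0012 0.0004 0.0013]
```

>>> apply_moves --pt "0.04 -0.005 0 0 0 0 0.57" --pt "0.07 -0.007 0 0 0 0 0.57" --pt "0.09 -0.007 0 0 0 0 0.57" --pt "0.11 -0.01 0 0 0 0 0.57" --pt "0.13 -0.012 0 0 0 0 0.57" --pt "0.155 -0.015 0 0 0 0 0.57" --pt "0.18 -0.018 0 0 0 0 0.57" --pt "0.205 -0.021 0 0 0 0 0.57" --pt "0.23 -0.024 0 0 0 0 0.57" --pt "0.255 -0.027 0 0 0 0 0.57" --pt "0.28 -0.03 0 0 0 0 0.57" --pt "0.305 -0.033 0 0 0 0 0.57" --pt "0.33 -0.036 0 0 0 0 0.57" --pt "0.355 -0.039 0 0 0 0 0.57" --pt "0.38 -0.042 0 0 0 0 0.57" --pt "0.405 -0.045 0 0 0 0 0.57" --pt "0.43 -0.046 0 0 0 0 0.57" --pt "0.455 -0.046 0 0 0 0 0.57" --pt "0.475 -0.046 0 0 0 0 0.57" --pt "0.49 -0.046 0 0 0 0 0.57"

```text
time_s: 7.85
tool_pos: [0.4988, -0.1009, 0.0099]
tool_rot: [-180.0, 0.0, 81.6]
force: [0.6, -2.8, 1.9]
grip_width: 0.0498
grasp_force: 1.1
```

```bash
python3 - <<'E'
from h import *
u=np.array([.149,.989]);l=np.array([.989,-.149]);g=np.array([.5252,.0672])
C=cal("wrist"); im=save("wrist","w4"); 
r=masktop("wrist","board",.018,C);print(r)
if r: d=r[1][:2]-g; print("along,lat",d@u,d@l); d=r[2][:2]-g; print(d@u,d@l)
o=env.get_obs();d=o["tool_pos"][:2]-g;print("tcp",d@u,d@l)
p=g-.07*u; go([*p,.009],81.43)
E
```

```text
(0.92, array([ 0.5095, -0.0374,  0.0589]), array([ 0.5094, -0.0386,  0.0576]), ((0.5091085433959961, -0.04051981866359711), (0.11011386662721634, 0.11664947867393494), 81.6160888671875))
along,lat -0.1057887 5.809999999995318e-05
-0.10699040000000001 0.00013799999999996557
tcp -0.1698061426039313 -0.0010481429950528732
t 7.95 pos [ 0.4989 -0.1005  0.0098] rot [-1.7999e+02 -3.0000e-02  8.1590e+01] F [-0.  -0.7 -0.1]
shift [0.4988 0.0066 0.0045] turn [-0.0001 -0.0003  0.0019]
```

View pics/w4.png

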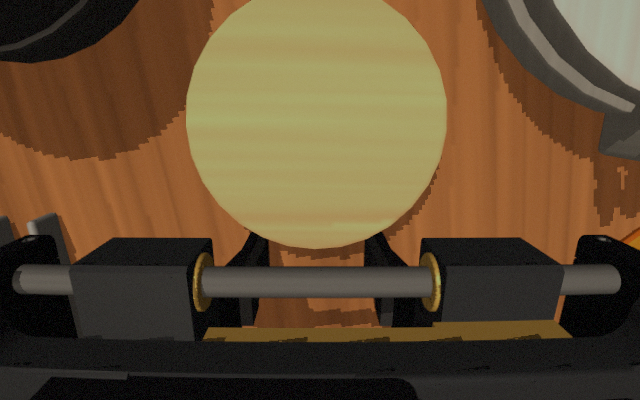

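The board sits against both fingertips, centred at (316,118), with lateral error about 0. Next I'll advance to the mouth of the gap and recheck.

>>> apply_moves --pt "0.02 0 0 0 0 0 0.57" --pt "0.045 0 0 0 0 0 0.57" --pt "0.07 0 0 0 0 0 0.57" --pt "0.095 0 0 0 0 0 0.57" --pt "0.12 0 0 0 0 0 0.57" --pt "0.145 0 0 0 0 0 0.57" --pt "0.17 0.001 0 0 0 0 0.57" --pt "0.195 0.001 0 0 0 0 0.57" --pt "0.22 0.001 0 0 0 0 0.57" --pt "0.245 0.001 0 0 0 0 0.57" --pt "0.27 0.001 0 0 0 0 0.57" --pt "0.29 0.001 0 0 0 0 0.57" --pt "0.3 0.001 0 0 0 0 0.57"

```text
time_s: 9.25
tool_pos: [0.5079, -0.0414, 0.0099]
tool_rot: [180.0, -0.0, 81.6]
force: [-0.5, -0.8, -0.5]
grip_width: 0.0498
grasp_force: 0.4
```

```bash
cat > chk.py <<'E'
from h import *
import sys
u=np.array([.149,.989]);l=np.array([.989,-.149]);g=np.array([.5252,.0672])
C=cal("wrist"); im=save("wrist",sys.argv[1])
from scipy.optimize import least_squares
def fit(t,z,rr,c0,s,side):
    m=masks_of("wrist",t)
    if not m: print(t,None);return
    cs,_=cv2.findContours(m[0]["pixels"].astype(np.uint8),0,1); k=max(cs,key=cv2.contourArea)[:,0,:]
    P=ray("wrist",k,z,C)[:,:2]
    sel=(k[:,1]>3)&(k[:,0]>3)&(k[:,0]<636)&(k[:,1]<232)
    if side: sel&=(s*((P-c0)@l)>.6*rr)
    f=least_squares(lambda c:np.hypot(*(P[sel]-c).T)-rr,c0,loss='soft_l1',f_scale=.001)
    d=f.x-g; print(t,m[0]["conf"],f.x.round(4),sel.sum(),"mm",np.abs(f.fun).mean()*1e3,"along,lat",(d@u).round(4),(d@l).round(4))
o=env.get_obs();d=o["tool_pos"][:2]-g;print("tcp",d@u,d@l,"F",o["force"])
fit("board",.018,.06,o["tool_pos"][:2]+.064*u,0,0)
fit("press",0,.1,np.array([.688,.0427]),-1,1)
fit("mortar",0,.075,np.array([.3872,.088]),1,1)
E
python3 chk.py w5
```

```text
tcp -0.10985980946475161 -0.000902993148417668 F [-0.85796302 -0.40829444 -0.04223583]
board 0.75 [0.5187 0.0213] 486 mm 1.8124443906887187 along,lat -0.0464 0.0004
press 0.62 [0.6879 0.0435] 189 mm 0.23109597386563954 along,lat 0.0008 0.1645
mortar 0.73 [0.3868 0.0883] 151 mm 0.19922399654177783 along,lat 0.0002 -0.14
```

Board lateral is +0.4 mm against a gap centre of -0.3 mm, so I'll continue through.

>>> apply_moves --pt "0.02 0 0 0 0 0 0.57" --pt "0.045 -0.001 0 0 0 0 0.57" --pt "0.07 -0.001 0 0 0 0 0.57" --pt "0.095 -0.001 0 0 0 0 0.57" --pt "0.12 -0.001 0 0 0 0 0.57" --pt "0.145 -0.001 0 0 0 0 0.57" --pt "0.17 -0.001 0 0 0 0 0.57" --pt "0.195 -0.001 0 0 0 0 0.57" --pt "0.22 -0.001 0 0 0 0 0.57" --pt "0.245 -0.001 0 0 0 0 0.57" --pt "0.27 -0.001 0 0 0 0 0.57" --pt "0.295 -0.001 0 0 0 0 0.57" --pt "0.32 0 0 0 0 0 0.57" --pt "0.345 0 0 0 0 0 0.57" --pt "0.37 0 0 0 0 0 0.57" --pt "0.395 0 0 0 0 0 0.57" --pt "0.42 0 0 0 0 0 0.57" --pt "0.445 0 0 0 0 0 0.57" --pt "0.47 0 0 0 0 0 0.57" --pt "0.49 0 0 0 0 0 0.57"

```text
time_s: 11.45
tool_pos: [0.5223, 0.0554, 0.0099]
tool_rot: [-180.0, -0.0, 81.6]
force: [-0.0, -0.5, 0.4]
grip_width: 0.0495
grasp_force: 0.5
```

```bash
python3 chk.py w6; python3 -c "
from h import *
m=masks_of('wrist','kerb')
if m: 
  k=m[0]['pixels']; r,c=np.nonzero(k); print('kerb',m[0]['conf'],r.min(),r.max(),c.min(),c.max())
  pts=[(x,np.nonzero(k[:,x])[0].max()) for x in (260,300,340,380) if k[:,x].any()]
  P=ray('wrist',pts,0)[:,:2]-[.5252,.0672]; print(pts,P@[.149,.989])
"
```

```text
tcp -0.011248442773844918 -0.001130670579246858 F [ 0.45717138  0.17374983 -0.05434305]
board 0.81 [0.533  0.1183] 484 mm 1.6503493636440743 along,lat 0.0517 0.0001
press 0.73 [0.6877 0.0428] 171 mm 0.25483818320551205 along,lat 0.0001 0.1643
mortar 0.56 [0.3865 0.0877] 123 mm 0.3897811711222263 along,lat -0.0004 -0.1402
```

View pics/w6.png

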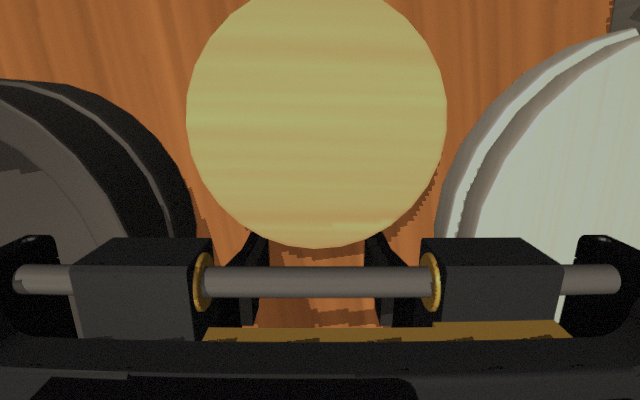

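The board is through the gap, centred between mortar and press, and still seated on both fingers. I'll advance 55 mm and then find the kerb face.

>>> apply_moves --pt "0.02 0 0 0 0 0 0.57" --pt "0.045 0 0 0 0 0 0.57" --pt "0.07 0 0 0 0 0 0.57" --pt "0.095 0 0 0 0 0 0.57" --pt "0.12 0 0 0 0 0 0.57" --pt "0.145 0 0 0 0 0 0.57" --pt "0.17 0 0 0 0 0 0.57" --pt "0.195 0 0 0 0 0 0.57" --pt "0.22 0 0 0 0 0 0.57" --pt "0.245 0 0 0 0 0 0.57" --pt "0.265 0 0 0 0 0 0.57" --pt "0.275 0 0 0 0 0 0.57"

```text
time_s: 12.9
tool_pos: [0.5304, 0.1099, 0.0099]
tool_rot: [-180.0, -0.0, 81.6]
force: [0.2, -0.6, -0.4]
grip_width: 0.0496
grasp_force: 0.4
```

```bash
python3 chk.py w7; python3 - <<'E'
from h import *
g=[.5252,.0672];u=[.149,.989];l=[.989,-.149]
for cam in("top","scene","wrist"):
    save(cam,cam+"7")
    m=masks_of(cam,'kerb')
    if not m: print(cam,None); continue
    cs,_=cv2.findContours(m[0]["pixels"].astype(np.uint8),0,1); k=max(cs,key=cv2.contourArea)[:,0,:]
    P=ray(cam,k,.05)[:,:2]-g; a=P@u;b=P@l
    print(cam,m[0]["conf"],"along@z.05",a.min(),a.max(),"lat",b.min(),b.max(), "per-lat min",[(x,a[abs(b-x)<.01].min().round(4)) for x in(-.08,-.04,0,.04,.08) if (abs(b-x)<.01).any()])
E
```

```text
tcp 0.0431908257352852 -0.0012837438639609837 F [-0.9549302   0.35877991 -0.77691506]
board 0.81 [0.5411 0.1725] 483 mm 1.81109283860538 along,lat 0.1065 0.0
press 0.74 [0.6874 0.0425] 59 mm 0.18586844292768492 along,lat -0.0002 0.1641
mortar 0.91 [0.3857 0.0889] 19 mm 0.18389984051634273 along,lat 0.0007 -0.1412
top 0.85 along@z.05 0.19905655211191958 0.26671957586825196 lat -0.11068876610964296 0.11393199791796087 per-lat min [(-0.08, np.float64(0.1991)), (-0.04, np.float64(0.1997)), (0, np.float64(0.202)), (0.04, np.float64(0.2006)), (0.08, np.float64(0.1998))]
scene 0.58 along@z.05 0.18088158147854563 0.2717912783258831 lat -0.10662607526502199 0.14037086056627518 per-lat min [(-0.08, np.float64(0.1952)), (-0.04, np.float64(0.1848)), (0, np.float64(0.1816)), (0.04, np.float64(0.1838)), (0.08, np.float64(0.188))]
wrist None
```

>>> apply_moves --pt "0.02 0 0 0 0 0 0.57" --pt "0.045 0 0 0 0 0 0.57" --pt "0.07 0 0 0 0 0 0.57" --pt "0.095 0 0 0 0 0 0.57" --pt "0.115 0 0 0 0 0 0.57" --pt "0.13 0 0 0 0 0 0.57" --pt "0.14 0 0 0 0 0 0.57" --pt "0.145 0 0 0 0 0 0.57"

```text
time_s: 14.2
tool_pos: [0.5346, 0.1382, 0.0099]
tool_rot: [-180.0, 0.0, 81.6]
force: [-0.4, -1.3, -0.4]
grip_width: 0.0495
grasp_force: 0.4
```

>>> apply_moves --pt "0.005 0 0 0 0 0 0.57" --pt "0.01 0 0 0 0 0 0.57" --pt "0.015 0 0 0 0 0 0.57" --pt "0.02 0 0 0 0 0 0.57"

```text
time_s: 14.6
tool_pos: [0.5352, 0.1419, 0.0099]
tool_rot: [180.0, 0.0, 81.5]
force: [-1.4, -0.8, -0.9]
grip_width: 0.0495
grasp_force: 0.4
```

```bash
python3 chk.py w8; python3 - <<'E'
import cv2
a=cv2.imread('pics/w8.png')
from h import *
t=viewer.read_camera("top")[:,:,::-1]
c=cv2.resize(t[150:250,210:310],(400,400),interpolation=cv2.INTER_CUBIC)
cv2.imwrite('pics/c8.png',cv2.hconcat([cv2.resize(a,(400,250)).__class__ is None and c or cv2.copyMakeBorder(cv2.resize(a,(400,250)),0,150,0,0,0),c]))
E
```

```text
tcp 0.0756722774373115 -0.0012354694798051905 F [ 1.10453416 -0.91149976 -0.23093079]
board 0.88 [0.5459 0.2047] 482 mm 1.7220460604694785 along,lat 0.1391 0.0
press 0.57 [0.688  0.0427] 0 mm nan along,lat 0.0 0.1647
mortar 0.91 [0.3872 0.088 ] 0 mm nan along,lat 0.0 -0.1396chk.py:14: RuntimeWarning: Mean of empty slice.
  d=f.x-g; print(t,m[0]["conf"],f.x.round(4),sel.sum(),"mm",np.abs(f.fun).mean()*1e3,"along,lat",(d@u).round(4),(d@l).round(4))
  ret = ret.dtype.type(ret / rcount)
```

View pics/c8.png

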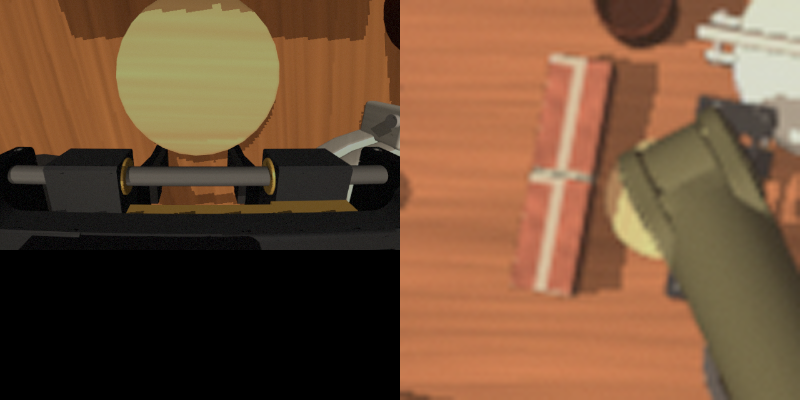

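The wrist view shows the board seated. In the top crop its rim (x≈605) is still a few mm short of the kerb face (≈590), so I'll creep on with force checks.

>>> apply_moves --pt "0.005 0 0 0 0 0 0.57" --pt "0.01 0 0 0 0 0 0.57" --pt "0.015 0 0 0 0 0 0.57" --pt "0.02 0 0 0 0 0 0.57"

```text
time_s: 15.25
tool_pos: [0.5358, 0.1459, 0.0099]
tool_rot: [-180.0, 0.0, 81.6]
force: [-0.1, -1.4, -1.3]
grip_width: 0.0495
grasp_force: 0.4
```

>>> apply_moves --pt "0.005 0 0 0 0 0 0.57" --pt "0.01 0 0 0 0 0 0.57" --pt "0.015 0 0 0 0 0 0.57"

```text
time_s: 15.55
tool_pos: [0.5362, 0.1489, 0.0099]
tool_rot: [180.0, 0.0, 81.6]
force: [-0.8, -1.6, -0.8]
grip_width: 0.0497
grasp_force: 0.4
```

>>> apply_moves --pt "0.005 0 0 0 0 0 0.57" --pt "0.01 0 0 0 0 0 0.57"

```text
time_s: 15.75
tool_pos: [0.5366, 0.1509, 0.0099]
tool_rot: [180.0, 0.0, 81.6]
force: [-0.4, -0.4, -0.8]
grip_width: 0.0495
grasp_force: 0.4
```

>>> apply_moves --pt "0.005 0 0 0 0 0 0.57" --pt "0.01 0 0 0 0 0 0.57"

```text
time_s: 15.95
tool_pos: [0.5367, 0.1521, 0.0099]
tool_rot: [-180.0, 0.1, 81.5]
force: [-1.2, -3.6, 1.1]
grip_width: 0.0497
grasp_force: 1.6
```

>>> apply_moves --pt "0.005 0 0 0 0 0 0.57" --pt "0.005 0 0 0 0 0 0.57"

```text
time_s: 16.15
tool_pos: [0.5368, 0.1523, 0.0098]
tool_rot: [-180.0, 0.1, 81.5]
force: [-0.8, -4.9, 1.8]
grip_width: 0.0497
grasp_force: 2.2
```

The force is rising and the tool has stalled, so the rim is against the kerb. I'll back off slowly and then lift.

>>> apply_moves --pt "-0.01 0 0 0 0 0 0.57" --pt "-0.02 0 0 0 0 0 0.57" --pt "-0.04 0 0 0 0 0 0.57" --pt "-0.07 0 0 0 0 0 0.57" --pt "-0.11 0 0 0 0 0 0.57" --pt "-0.15 0 0 0 0 0 0.57" --pt "-0.15 0 -0.15 0 0 0 0.57" --pt "-0.15 0 -0.35 0 0 0 0.57" --pt "-0.15 0 -0.55 0 0 0 0.57" --pt "-0.15 0 -0.75 0 0 0 0.57" --pt "-0.15 0 -0.95 0 0 0 0.57" --pt "-0.3 0 -1 0 0 0 0.57" --pt "-0.5 0 -1 0 0 0 0.57" --pt "-0.5 0 -1 0 0 0 0.57" --pt "-0.5 0 -1 0 0 0 0.57"

```text
time_s: 17.65
tool_pos: [0.5221, 0.0532, 0.2099]
tool_rot: [180.0, 0.0, 81.4]
force: [-0.4, 0.6, 0.1]
grip_width: 0.0496
grasp_force: 0.0
```

```bash
python3 chk.py w9; python3 - <<'E'
from h import *
a=cv2.imread('pics/w9.png'); cv2.imwrite('pics/c9.png',cv2.resize(a[0:240,180:480],(750,600),interpolation=cv2.INTER_CUBIC))
save("top","top9")
for t,z in dict(jarrito=.082,lid=.024,press=.03).items(): print(t,masktop("top",t,z)[1:3])
E
```

```text
tcp -0.012847203841959268 -0.0012207192814027278 F [-0.47329308  0.73960501  0.28501188]
board 0.66 [0.5373 0.1386] 190 mm 24.22788790755018 along,lat 0.0724 0.0013
press 0.81 [0.6879 0.0431] 147 mm 0.7699918489027935 along,lat 0.0005 0.1645
mortar 0.63 [0.3873 0.0872] 113 mm 0.662299396834967 along,lat -0.0008 -0.1394
jarrito (array([0.7371, 0.2223, 0.0569]), array([0.7319, 0.2272, 0.0458]))
lid (array([ 0.7017, -0.1676,  0.0561]), array([ 0.7003, -0.1674,  0.0535]))
press (array([0.6892, 0.0452, 0.1206]), array([0.6939, 0.0419, 0.0919]))
```

View pics/c9.png

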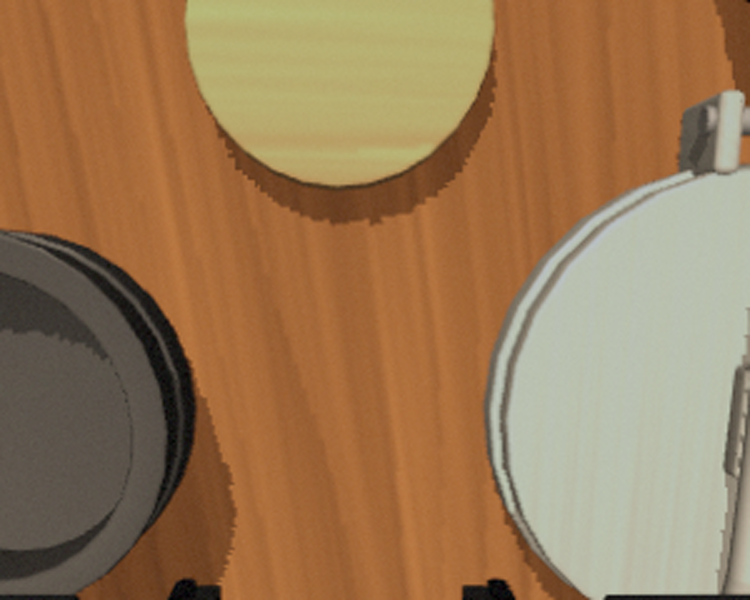

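The crop shows the board flat beyond the gap with nothing disturbed. The kerb is out of frame, so I'll move over it for one last contact check.

>>> apply_moves --pt "0.1 0 -0.2 0 0 0 0.57" --pt "0.3 0 -0.35 0 0 0 0.57" --pt "0.5 0 -0.4 0 0 0 0.57" --pt "0.65 0 -0.4 0 0 0 0.57" --pt "0.65 0 -0.4 0 0 0 0.57" --pt "0.65 0 -0.4 0 0 0 0.57" --pt "0.65 0 -0.4 0 0 0 0.57"

```text
time_s: 18.75
tool_pos: [0.5415, 0.182, 0.2894]
tool_rot: [-180.0, 0.1, 81.5]
force: [-0.5, 0.7, -0.8]
grip_width: 0.0497
grasp_force: 0.0
```

```bash
python3 chk.py w10 2>/dev/null| head -2; python3 - <<'E'
from h import *
a=cv2.imread('pics/w10.png'); cv2.imwrite('pics/c10.png',cv2.resize(a[0:240,160:480],(800,600),interpolation=cv2.INTER_CUBIC))
m=masks_of('wrist','kerb')
if m:
    k=m[0]['pixels']; pts=[(x,np.nonzero(k[:,x])[0].max()) for x in range(200,440,20) if k[:,x].any()]
    for z in(0,.018,.05): print(z,((ray('wrist',pts,z)[:,:2]-[.5252,.0672])@[.149,.989]).round(4))
E
```

```text
tcp 0.11568900500262151 -0.000855360342573499 F [ 0.37826078 -0.29197009  0.42510881]
board 0.87 [0.5484 0.2156] 266 mm 1.245857846903172 along,lat 0.1502 0.0009
0 [0.2196 0.2108 0.2106 0.2106 0.2105 0.2142 0.2106 0.2119 0.2121 0.2123
 0.2175]
0.018 [0.2184 0.2099 0.2098 0.2097 0.2097 0.2132 0.2098 0.211  0.2112 0.2114
 0.2164]
0.05 [0.2162 0.2084 0.2083 0.2082 0.2082 0.2115 0.2083 0.2095 0.2096 0.2098
 0.2144]
```

View pics/c10.png

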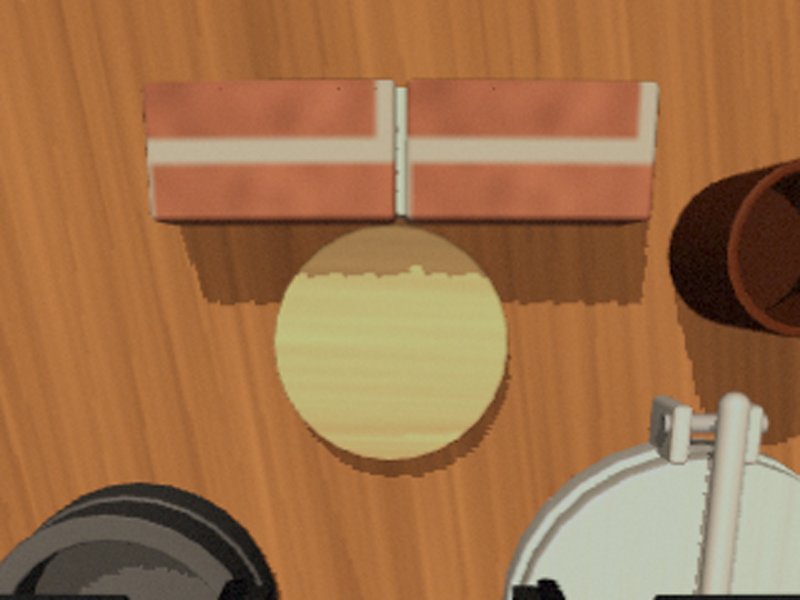

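```bash
python3 - <<'E'
from h import *
a=cv2.imread('pics/w10.png')[:,:,::-1]
for c in(309,313,317,321,326): print(c,[tuple(int(v) for v in a[r,c]) for r in range(84,96)])
C=cal("wrist")
for z in(0,.018,.05): print(z,((ray('wrist',[(313,r) for r in range(84,96)],z,C)[:,:2]-[.5252,.0672])@[.149,.989]).round(4))
E
```

```text
309 [(180, 107, 74), (173, 102, 70), (145, 81, 56), (107, 58, 40), (65, 38, 26), (66, 39, 20), (106, 74, 43), (144, 111, 64), (160, 124, 78), (158, 122, 74), (159, 123, 79), (157, 121, 75)]
313 [(183, 109, 75), (175, 102, 65), (148, 83, 59), (107, 55, 34), (62, 32, 18), (65, 42, 25), (120, 87, 53), (157, 120, 77), (158, 122, 75), (158, 121, 75), (159, 122, 76), (159, 123, 79)]
317 [(141, 77, 51), (135, 73, 49), (105, 58, 36), (77, 43, 33), (68, 36, 23), (95, 63, 37), (132, 98, 58), (156, 119, 74), (161, 124, 77), (159, 122, 76), (158, 122, 76), (160, 123, 78)]
321 [(177, 180, 154), (156, 157, 132), (74, 64, 53), (86, 63, 47), (105, 64, 37), (112, 70, 41), (125, 91, 55), (150, 115, 72), (160, 123, 76), (162, 126, 79), (161, 123, 76), (159, 124, 78)]
326 [(181, 107, 74), (176, 104, 70), (149, 84, 58), (109, 58, 40), (68, 42, 30), (79, 52, 32), (100, 66, 36), (132, 96, 57), (158, 121, 76), (161, 124, 77), (159, 123, 77), (158, 122, 76)]
0 [0.2179 0.2167 0.2154 0.2142 0.213  0.2118 0.2105 0.2093 0.2081 0.2068
 0.2056 0.2044]
0.018 [0.2168 0.2156 0.2144 0.2132 0.2121 0.2109 0.2097 0.2085 0.2073 0.2061
 0.205  0.2038]
0.05 [0.2148 0.2137 0.2126 0.2115 0.2104 0.2093 0.2082 0.2071 0.206  0.2049
 0.2038 0.2027]
```

```bash
python3 -c "
from cell import env
print(env.sign_off())"
```

```text
the job is handed in; nothing more can be done
None
```

I pushed the board flat through the gap until its rim met the brick kerb, as force and camera both showed. The hand is clear, nothing else was touched, and I handed the job in at about 19 s; no verdict came back.

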